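# Fasten the pipette stand to the bench strut with a quarter-turn stud

### The arm

A 6-joint arm with a two-finger parallel gripper is mounted at the origin on the work surface. World frame = base frame: x ahead of the robot, y to its left, z up, the work surface at z = 0. Lengths are in mm, angles in degrees, forces in N, time in s.
With the tool pointing down it reaches from about 300 to 850 mm from the base axis. Payload 4.2 kg.
Tool frame: the origin (TCP) lies between the finger pads; the fingertips stand 19 mm ahead of it and the grasp point (between the pads) is the TCP; z points along the fingers, x is the direction in which the jaws open and shut, and the axes are right-handed (so a half turn about z gives the same grasp; the last joint's range is limited). The gripper opens to 91 mm and grips with 3 to 60 N. Pads are 32 mm wide; open, the fingers measure 118 mm over their backs; the gripper's body (76 mm by 178 mm) begins 60 mm behind the grasp point.
Start: joints at [65.432, 18.312, 89.639, -0, 72.044, -1.146], TCP at [228.571, 527.633, 232.976] pointing down, gripper open.
Joint ranges: [-177.97, 177.97], [-48.28, 115.42], [12.27, 149.76], [-77.06, 257.06], [2.81, 150.46], [-146.56, 146.56]. Speed limits (degrees/s): [147.25, 147.25, 180, 180, 180, 180].

### API

Orientations are given as [roll, pitch, yaw] about the fixed x, y, z axes, in that order (R = Rz(yaw) Ry(pitch) Rx(roll)).
In Python, from workcell import sensors, grab_frame, env gives the robot as it stands.
- The arm moves only by the tool servo_tool, never from a script. Its argument "motion" is one flat list of numbers, 7 for each row, row after row: the shift along the world's x, y, z in mm, then the turn, a rotation vector about the world's x, y, z in rad, then the opening in per cent of the stroke, from 0 (shut) to 100 (fully open). In form: [x, y, z, rx, ry, rz, grip, x, y, z, rx, ry, rz, grip, ...]. A call has 1 to 10 rows; each row shifts and turns the commanded pose from where the row before left it; what a row does not reach is not made up. A row lasts 1/12 s, in which the tool goes at most 41.7 mm and 7.16 degrees, less where a joint would pass 70% of its speed; a pose out of reach is approached as far as the arm can. A call with a gripper value outside its range is refused whole. The fingers move at their own pace and stop on an object; "newtons" is the grip in N (left out, the last holds). Time passes only in rows, so rows that do not move let the fingers close. It gives the time, the measured TCP pose, the force and the opening at its end, in the units of the state.
- sensors.state(): the state, without advancing time (a new reading comes with each control period).
- grab_frame(name): name is "scene" or "top"; returns a dict with "image" (384x512x3 uint8, red, green, blue), "depth" (384x512 float32, mm along the optical axis (not along the pixel's ray), 0 where there is no reading), "fx", "fy", "cx", "cy" (pixels), "dist_coeffs" ([k1, k2, p1, p2, k3] as OpenCV has them; the pictures are not rectified), "extrinsics" (4x4, takes a point from camera to world coordinates). Camera axes: x right, y up, looking along -z (the intrinsics and any distortion apply to the point x, -y, -z); pixel columns grow to the right and rows downward; lengths in mm; the calibration is good to about 2 mm. A picture is of the moment at which its call begins.
- env.job_done(): hands the job in, once; it reports no verdict.
The state is a dict: "time_s": time; "qpos": joint angles; "qvel": joint speeds; "effort": joint torques, N m; "ee_pos": TCP position; "ee_rot": TCP orientation; "force": force on the tool from outside, world axes, zero at the start; "torque": the same for the moment, N m; "gripper_width": finger opening in mm.
Only numpy, scipy, OpenCV 4.12 (cv2) and the standard library are available. Lean on these libraries where they do the work, as an engineer would, in place of code of your own. Each camera call takes 0.05 s, during which the arm holds its last target.

### The job

The container laboratory is about to travel: fasten the pipette stand to the bench strut with the spring stud that stands on the bench. Put the stud's hammer head down through the window in the stand's foot into the strut's slot, push it in against its spring, turn it a quarter turn clockwise until its handle lies square across the strut, then let it come up so that the strut's lips sit in the grooves of the head, and let go. Feel for the slot gently without ramming the stud, and do not shift the stand, the bottle or the levelling foot.

Things in the scene. Friction and masses are not known exactly. Their poses are not given: they have to be found in the camera images.
- strut_plates: Two steel cross plates, 105 x 45 x 4 mm, screwed to the bench, with the steel strut they carry: 580 mm long, 41 x 41 mm, slot up, top 45 mm above the bench. Origin on the bench near the strut's middle, x along the strut, z up. The strut is bolted through elongated holes: its slot lies up to 5.5 mm to either side (along y) of this x axis, not measured, to be felt for.
- stand: White pipette stand, 1.3 kg, loose astride the strut. Foot plate 263 x 90 x 5 mm flat on the strut. Origin on the foot's underside at the window's centre, 45 mm above the bench; x along the strut to the upright column (heel from x = 108 mm, column from 140 mm, with three pipettes up to 325 mm above the bench and 115 mm wide), z up. Leave it where it is.
- window (a point): Centre of the window in the stand's foot, at the foot's top face, 50 mm above the bench. Window 46 mm along the strut x 35 mm across. The lips' top lies 5 mm below this point, their lower edges 12.5 mm, the channel's floor 43.5 mm. Slot 22 mm wide, lips 2.5 mm thick, channel 36 mm wide inside. The slot's centre may be up to 6 mm to either side of this point; it runs along the stand's x.
- stud_grip (a point): Point on the axis of the spring stud, 55 mm above the underside of its head, in its black bar handle: 46 mm long (x, the same way as the head), 14 mm thick (y: grip across this), from 36 to 70 mm above the underside. The handle's rubber bush gives up to 2.5 mm up or down (at 20 N). The stud, 0.19 kg, stands upright on its head on the bench. Keep the fingertips 35 mm or more above the underside, clear of the collar.
- stud_head (a point): Centre of the underside of the stud's steel head, 35.2 mm long (x), 20 wide, 9 thick; z up the shank. Grooves on top take the lips. In the channel it turns only clockwise (from above), to a stop near 93 deg. Collar, 52 mm across, on a spring: 3 N at 13.5 mm above the underside, 10.5 N pushed up to 30 mm (end of travel). It turns when 22 to 29 mm below the window point; seated it is 18.5 mm below.
- levelling_foot: Bystander, leave alone: a round black rubber machine foot, 44 mm across, with an upright steel screw, 51 mm high in all. Origin at the centre of its underside.
- dropper_bottle: Bystander, leave alone: an upright amber bottle with a white cap, 34 mm across and 66 mm high. Origin at the centre of its underside.
Not all that is in view belongs to the job. What is shaped like the part that bears stud_grip but yellow is not meant.

How it is judged:
By the outcome, as a careful person would: the job done as asked, in the order asked, and still so for the second after the job is handed in, with the robot touching nothing.
It also fails if it takes over 64 s, if anything falls off the work surface, if the arm or the gripper's body presses on something with over 40 N, if the wrist force passes 120 N, or if a joint passes its speed limit or range.

## Working session

There is one attempt and no reset: what is moved stays moved. The work goes in short steps, Python scripts to look and compute and a tool call to move; the robot and the scene stay as the last step left them, time stands still between calls to the robot, and variables do not carry over. Pictures are saved under pics/ and viewed, and the job is handed in when it is done.

Besides the shell and the picture viewer there is one more tool, called after ">>>" by a JSON object that holds its "api" and its "payload". servo_tool: Moves the arm, as the interface text tells. Its arguments: {"type":"object","properties":{"motion":{"type":"array"},"newtons":{"type":"number"}},"required":["motion"]}

```bash
mkdir -p pics; ls
cat > h.py <<'E'
import numpy as np, cv2, pickle
from workcell import sensors, grab_frame, env
def grab(n,tag):
    f=grab_frame(n); pickle.dump(f,open(f'{tag}.pkl','wb')); cv2.imwrite(f'pics/{tag}.png',f['image'][:,:,::-1]); return f
def ld(tag): return pickle.load(open(f'{tag}.pkl','rb'))
def ray(f,u,v):
    K=np.array([[f['fx'],0,f['cx']],[0,f['fy'],f['cy']],[0,0,1]])
    p=cv2.undistortPoints(np.array([[[u,v]]],float),K,np.array(f['dist_coeffs']))[0,0]
    return np.array([p[0],-p[1],-1.])
def at_z(f,u,v,z):
    E=f['extrinsics'];d=E[:3,:3]@ray(f,u,v);o=E[:3,3]
    return o+d*(z-o[2])/d[2]
def at_d(f,u,v):
    E=f['extrinsics'];D=f['depth'][int(v),int(u)]
    return E[:3,:3]@(ray(f,u,v)*D)+E[:3,3]
def proj(f,P):
    E=f['extrinsics'];c=E[:3,:3].T@(np.array(P,float)-E[:3,3])
    K=np.array([[f['fx'],0,f['cx']],[0,f['fy'],f['cy']],[0,0,1]])
    return cv2.projectPoints(np.array([[c[0],-c[1],-c[2]]]),np.zeros(3),np.zeros(3),K,np.array(f['dist_coeffs']))[0][0,0]
def crop(tag,u0,v0,u1,v1,s,out):
    im=cv2.imread(f'pics/{tag}.png')[v0:v1,u0:u1]; cv2.imwrite(f'pics/{out}.png',cv2.resize(im,None,fx=s,fy=s,interpolation=cv2.INTER_CUBIC))
E
python3 - <<'E'
from h import *
for n in('scene','top'):
    f=grab(n,n+'0'); print(f['fx'],f['dist_coeffs'],f['extrinsics'].round(2).tolist())
print(sensors.state())
E
```

```text
pics
403.91532020424427 [-0.02975021  0.          0.          0.          0.        ] [[0.07, -0.63, 0.78, 1129.87], [1.0, 0.04, -0.06, -121.49], [0.01, 0.78, 0.63, 542.78], [0.0, 0.0, 0.0, 1.0]]
491.6343735502865 [-0.16554004  0.          0.          0.          0.        ] [[-0.08, 0.97, -0.21, 392.61], [-1.0, -0.07, 0.02, -57.89], [0.0, 0.21, 0.98, 816.39], [0.0, 0.0, 0.0, 1.0]]
{'time_s': 0.1, 'qpos': array([ 6.54310555e+01,  1.83493580e+01,  8.96995431e+01, -3.83127799e-04,
        7.20417494e+01, -1.14683973e+00]), 'qvel': array([-0.02251249, -0.10565792, -0.27968981, -0.11654967, -0.0100175 ,
        0.07063124]), 'effort': array([ 4.18642694e-04, -4.13334632e+01, -2.32509381e+01,  7.29189254e-02,
        4.21779219e-02, -3.44709110e-05]), 'ee_pos': array([228.40338411, 527.2449997 , 232.18961562]), 'ee_rot': array([-1.79998550e+02,  9.06396171e-02,  6.65780148e+01]), 'force': array([-0.09287076, -0.24045335, -0.19472422]), 'torque': array([-0.00341226, -0.01579408, -0.03003686]), 'gripper_width': 91.13313970225704}
```

View pics/scene0.png

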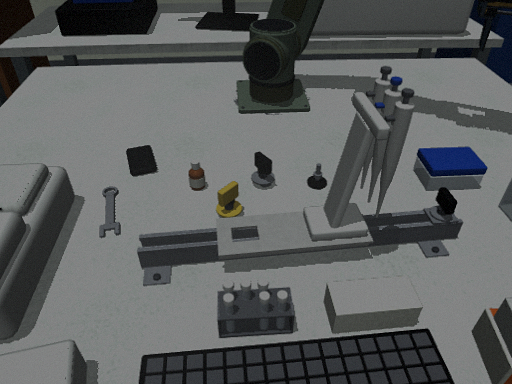

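View pics/top0.png

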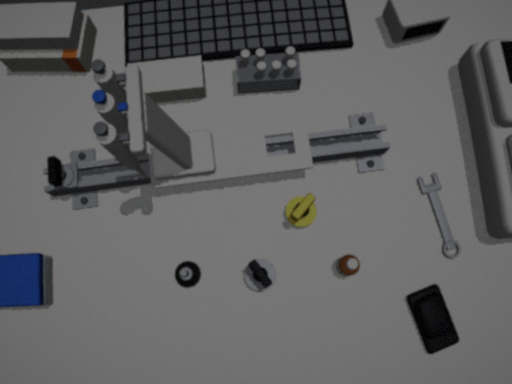

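The top view shows the black stud on the bench at (261,272), the window at (280,146), the bottle at (349,265) and the levelling foot at (187,273). The yellow stud at (301,210) is a decoy, and another black stud is already fixed in the strut at (57,172).

Run:
```python
from h import *
crop('top0',220,235,300,300,9,'c1'); crop('top0',240,110,340,185,8,'c2'); crop('scene0',215,140,345,260,6,'c3')
crop('top0',20,90,400,220,2,'c4')
```

```text
(no output)
```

View pics/c1.png

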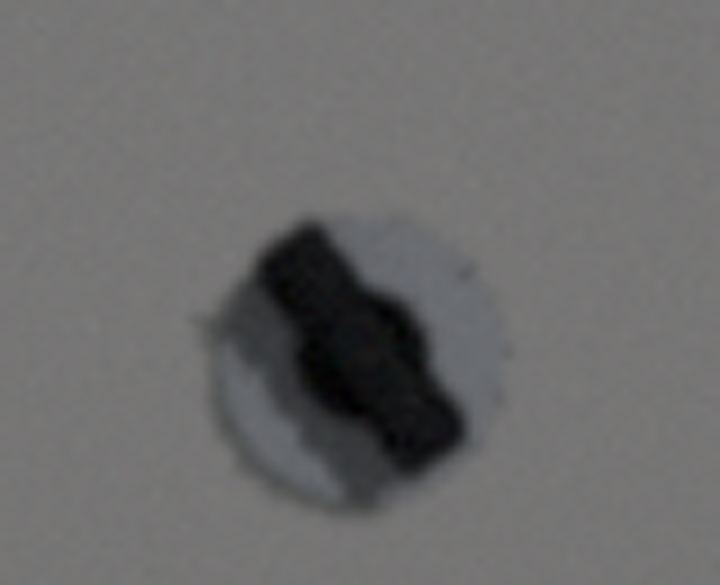

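View pics/c2.png

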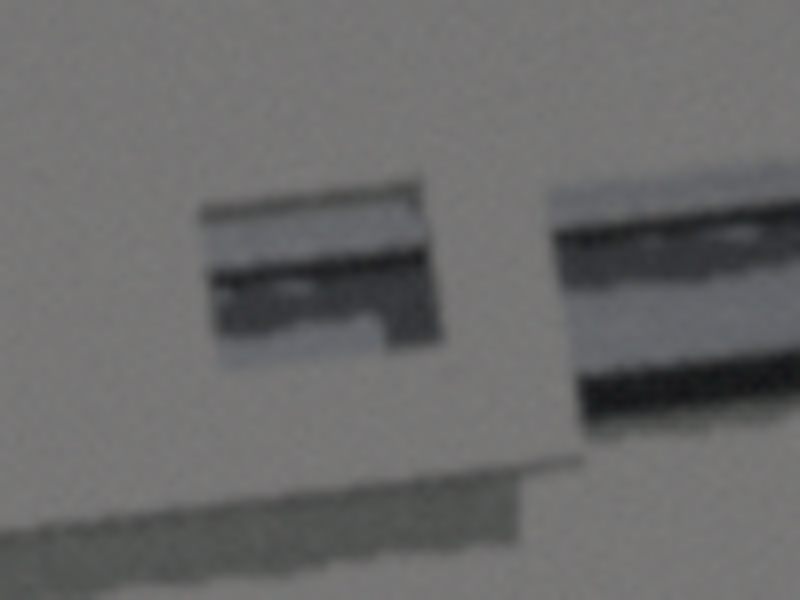

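View pics/c3.png

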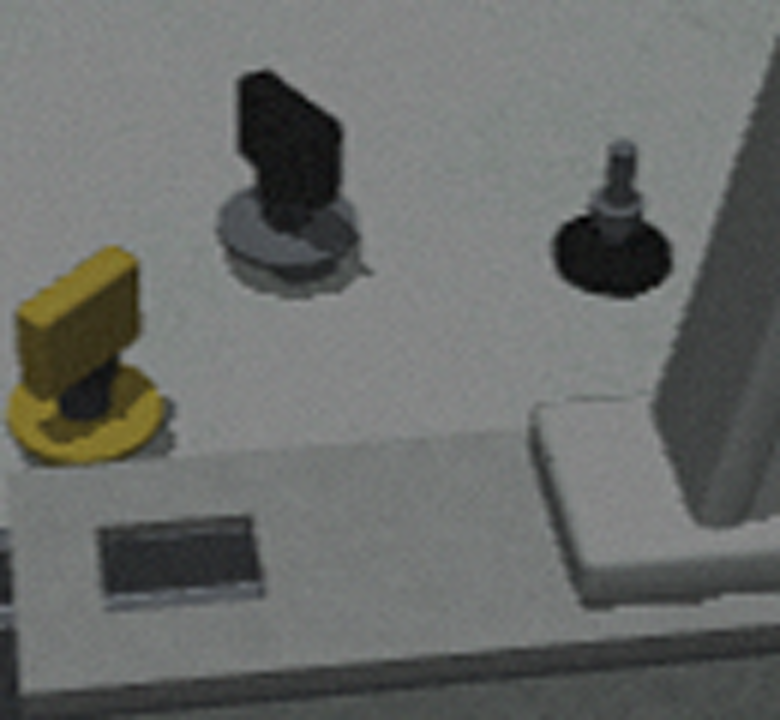

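View pics/c4.png

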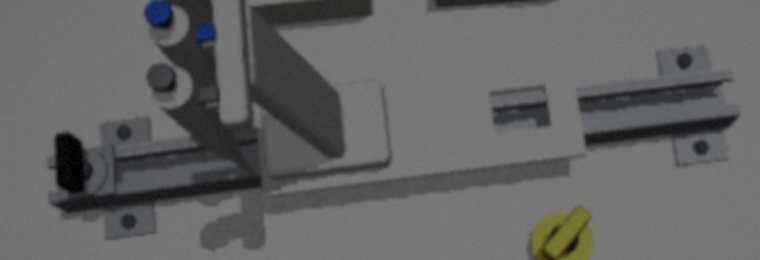

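Run:
```python
from h import *
f=ld('top0'); s=ld('scene0')
c2=lambda x,y:(240+(x+.5)/8-.5,110+(y+.5)/8-.5)
W=np.array([at_z(f,*c2(*p),50) for p in [(200,205),(420,178),(442,344),(218,367)]]);print('win',W.round(1).tolist(),W.mean(0)); 
print([np.linalg.norm(W[i]-W[(i+1)%4]).round(1) for i in range(4)])
for p in [(210,272),(428,250),(555,235),(800,203)]: print('uplip inner',at_z(f,*c2(*p),45).round(1))
for p in [(550,188),(800,160)]: print('strut +x outer',at_z(f,*c2(*p),45).round(1))
for p in [(580,380),(800,350)]: print('strut -x outer',at_z(f,*c2(*p),45).round(1))
c3=lambda x,y:(215+(x+.5)/6-.5,140+(y+.5)/6-.5)
W=np.array([at_z(s,*c3(*p),50) for p in [(98,527),(250,514),(265,596),(105,609)]]);print('winS',W.round(1).tolist(),W.mean(0))
for p in [(108,596),(262,582)]: print('S slot near edge',at_z(s,*c3(*p),45).round(1))
for p in [(98,536),(250,524)]: print('S slot far edge?',at_z(s,*c3(*p),45).round(1))
c1=lambda x,y:(220+(x+.5)/9-.5,235+(y+.5)/9-.5)
H=np.array([at_z(f,*c1(*p),70) for p in [(258,262),(315,222),(468,428),(405,478)]]);print('handle',H.round(1).tolist(),H.mean(0))
print([np.linalg.norm(H[i]-H[(i+1)%4]).round(1) for i in range(4)])
d=(H[2]+H[3]-H[0]-H[1])/2;print('ang',np.degrees(np.arctan2(d[1],d[0])))
C=np.array([at_z(f,*c1(*p),16) for p in [(210,365),(508,340),(350,517),(390,210)]]);print('collar',C.round(1).tolist())
print('depth handle',at_d(f,*c1(360,350)))
print('handle S top corners',[at_z(s,*c3(*p),70).round(1).tolist() for p in [(240,82),(265,70),(343,128),(322,140)]])
print('handle S', at_z(s,*c3(292,105),70))
```

```text
win [[650.5, -84.4, 50.0], [652.9, -129.9, 50.0], [617.2, -131.1, 50.0], [615.7, -85.4, 50.0]] [ 634.07710829 -107.6987658    50.        ]
[np.float64(45.6), np.float64(35.8), np.float64(45.8), np.float64(34.7)]
uplip inner [637.5 -85.5  45. ]
uplip inner [ 639.  -130.6   45. ]
uplip inner [ 640.3 -157.1   45. ]
uplip inner [ 643.6 -208.6   45. ]
strut +x outer [ 650.5 -157.    45. ]
strut +x outer [ 653.  -209.7   45. ]
strut -x outer [ 608.9 -159.1   45. ]
strut -x outer [ 612. -205.   45.]
winS [[616.0, -129.8, 50.0], [613.4, -85.1, 50.0], [647.2, -83.1, 50.0], [649.3, -128.5, 50.0]] [ 631.50470979 -106.61853307   50.        ]
S slot near edge [ 639.4 -127.6   45. ]
S slot near edge [636.7 -83.2  45. ]
S slot far edge? [ 614.6 -129.9   45. ]
S slot far edge? [612.5 -85.   45. ]
handle [[442.8, -43.3, 70.0], [448.8, -53.4, 70.0], [412.5, -76.3, 70.0], [405.1, -65.2, 70.0]] [427.28236586 -59.54939195  70.        ]
[np.float64(11.7), np.float64(42.9), np.float64(13.4), np.float64(43.6)]
ang -148.83686135879753
collar [[428.7, -32.4, 16.0], [429.1, -86.0, 16.0], [399.8, -55.4, 16.0], [454.0, -66.7, 16.0]]
depth handle [426.81089579 -59.30545859  70.52136449]
handle S top corners [[414.4, -75.1, 70.0], [407.2, -65.8, 70.0], [445.1, -41.6, 70.0], [451.9, -49.5, 70.0]]
handle S [429.94787333 -58.00530566  70.        ]
```

>>> {"api": "servo_tool", "payload": {"motion": [10, -29.3, -4, 0, 0, -0.1087, 40, 10, -29.3, -4, 0, 0, -0.1087, 40, 10, -29.3, -4, 0, 0, -0.1087, 40, 10, -29.3, -4, 0, 0, -0.1087, 40, 10, -29.3, -4, 0, 0, -0.1087, 40, 10, -29.3, -4, 0, 0, -0.1087, 40, 10, -29.3, -4, 0, 0, -0.1087, 40, 10, -29.3, -4, 0, 0, -0.1087, 40, 10, -29.3, -4, 0, 0, -0.1087, 40, 10, -29.3, -4, 0, 0, -0.1087, 40], "newtons": 20}}

```text
time_s: 0.93
ee_pos: [328.5, 233.1, 192.6]
ee_rot: [180.0, 0.0, 4.0]
force: [0.1, 1.1, -0.2]
gripper_width: 36.6
```

>>> {"api": "servo_tool", "payload": {"motion": [10, -29.3, -4, 0, 0, -0.1087, 40, 10, -29.3, -4, 0, 0, -0.1087, 40, 10, -29.3, -4, 0, 0, -0.1087, 40, 10, -29.3, -4, 0, 0, -0.1087, 40, 10, -29.3, -4, 0, 0, -0.1087, 40, 10, -29.3, -4, 0, 0, -0.1087, 40, 10, -29.3, -4, 0, 0, -0.1087, 40, 10, -29.3, -4, 0, 0, -0.1087, 40, 10, -29.3, -4, 0, 0, -0.1087, 40, 10, -29.3, -4, 0, 0, -0.1087, 40]}}

```text
time_s: 1.77
ee_pos: [428.5, -59.9, 152.6]
ee_rot: [180.0, 0.0, -58.3]
force: [0.3, 0.8, 0.6]
gripper_width: 36.7
```

>>> {"api": "servo_tool", "payload": {"motion": [0, 0, 0, 0, 0, 0, 40, 0, 0, 0, 0, 0, 0, 40]}}

```text
time_s: 1.93
ee_pos: [428.4, -59.4, 152.4]
ee_rot: [179.9, 0.1, -58.1]
force: [-0.2, 0.5, 0.6]
gripper_width: 36.5
```

Run:
```python
from h import *
f=grab('scene','scene1'); g=grab('top','top1'); crop('scene1',190,60,340,220,4,'d1')
print(proj(f,[428.4,-59.4,70]),proj(f,[428.4,-59.4,152]))
```

```text
[262.5254459 156.6931119] [263.0361548  121.95587869]
```

View pics/d1.png

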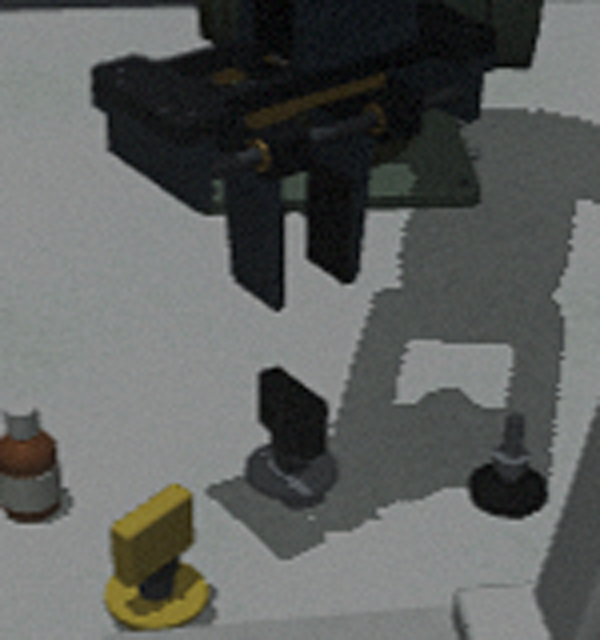

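The fingers stand over the stud's handle and straddle it. The fingertip midpoint is near (264,133) and the handle top near (263,156).

>>> {"api": "servo_tool", "payload": {"motion": [0, 0, -15, 0, 0, 0, 40, 0, 0, -15, 0, 0, 0, 40, 0, 0, -15, 0, 0, 0, 40, 0, 0, -12, 0, 0, 0, 40, 0, 0, -10, 0, 0, 0, 40, 0, 0, -10, 0, 0, 0, 40, 0, 0, -7, 0, 0, 0, 40, 0, 0, -7, 0, 0, 0, 40, 0, 0, -5.4, 0, 0, 0, 40, 0, 0, 0, 0, 0, 0, 40]}}

```text
time_s: 2.87
ee_pos: [427.9, -57.9, 55.9]
ee_rot: [179.9, 0.1, -57.9]
force: [-0.1, -0.3, -0.7]
gripper_width: 36.8
```

>>> {"api": "servo_tool", "payload": {"motion": [0, 0, 0, 0, 0, 0, 10, 0, 0, 0, 0, 0, 0, 10, 0, 0, 0, 0, 0, 0, 10, 0, 0, 0, 0, 0, 0, 10, 0, 0, 0, 0, 0, 0, 0, 0, 0, 0, 0, 0, 0, 0, 0, 0, 0, 0, 0, 0, 0, 0, 0, 0, 0, 0, 0, 0], "newtons": 25}}

```text
time_s: 3.53
ee_pos: [428.9, -58.5, 56.8]
ee_rot: [-180.0, -0.0, -58.0]
force: [1.2, -0.7, 1.9]
gripper_width: 14.1
```

>>> {"api": "servo_tool", "payload": {"motion": [0, 0, 4, 0, 0, 0, 0, 0, 0, 8, 0, 0, 0, 0, 0, 0, 16, 0, 0, 0, 0, 0, 0, 20, 0, 0, 0, 0, 0, 0, 20, 0, 0, 0, 0, 0, 0, 20, 0, 0, 0, 0, 0, 0, 16, 0, 0, 0, 0, 0, 0, 6, 0, 0, 0, 0, 0, 0, 0, 0, 0, 0, 0, 0, 0, 0, 0, 0, 0, 0], "newtons": 40}}

```text
time_s: 4.37
ee_pos: [428.1, -58.3, 166.3]
ee_rot: [180.0, 0.0, -58.0]
force: [-0.3, -0.3, -1.7]
gripper_width: 13.8
```

>>> {"api": "servo_tool", "payload": {"motion": [18, -4.5, 0, 0, 0, 0.0966, 0, 18, -4.5, 0, 0, 0, 0.0966, 0, 18, -4.5, 0, 0, 0, 0.0966, 0, 18, -4.5, 0, 0, 0, 0.0966, 0, 18, -4.5, 0, 0, 0, 0.0966, 0, 18, -4.5, 0, 0, 0, 0.0966, 0, 18, -4.5, 0, 0, 0, 0.0966, 0, 18, -4.5, 0, 0, 0, 0.0966, 0, 18, -4.5, 0, 0, 0, 0.0966, 0, 18, -4.5, 0, 0, 0, 0.0966, 0]}}

```text
time_s: 5.2
ee_pos: [608.4, -103.4, 164.3]
ee_rot: [-180.0, 0.2, -2.4]
force: [0.2, 0.0, -1.4]
gripper_width: 13.9
```

>>> {"api": "servo_tool", "payload": {"motion": [18.4, -3.4, -5, 0, 0, 0.0966, 0, 0, 0, -5, 0, 0, 0, 0, 0, 0, -5, 0, 0, 0, 0, 0, 0, 0, 0, 0, 0, 0, 0, 0, 0, 0, 0, 0, 0, 0, 0, 0, 0, 0, 0, 0]}}

```text
time_s: 5.7
ee_pos: [626.1, -106.5, 151.4]
ee_rot: [-180.0, 0.1, 2.9]
force: [0.2, 0.4, -1.5]
gripper_width: 14.1
```

Run:
```python
from h import *
f=grab('scene','scene2'); g=grab('top','top2'); crop('scene2',170,100,330,270,4,'d2'); crop('top2',220,70,370,230,4,'d3')
s=sensors.state();print(s['ee_pos'],s['ee_rot'],s['force'],s['qpos'])
```

```text
[ 626.61369845 -106.66824705  152.06887114] [ 1.79994835e+02 -2.95553011e-02  2.88371296e+00] [-0.41331065  0.0405442  -1.75342636] [-1.06984631e+01  2.69400340e+01  8.80719734e+01  2.11944101e-03
  6.49580509e+01 -1.35830713e+01]
```

View pics/d2.png

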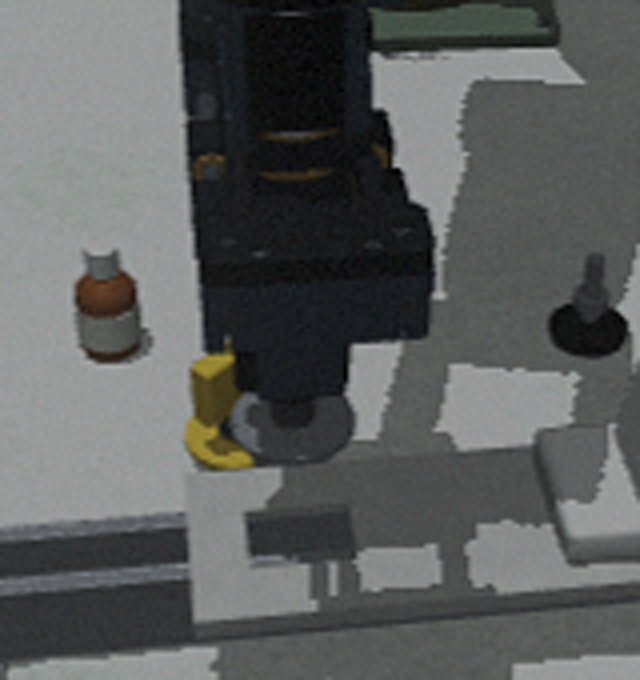

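View pics/d3.png

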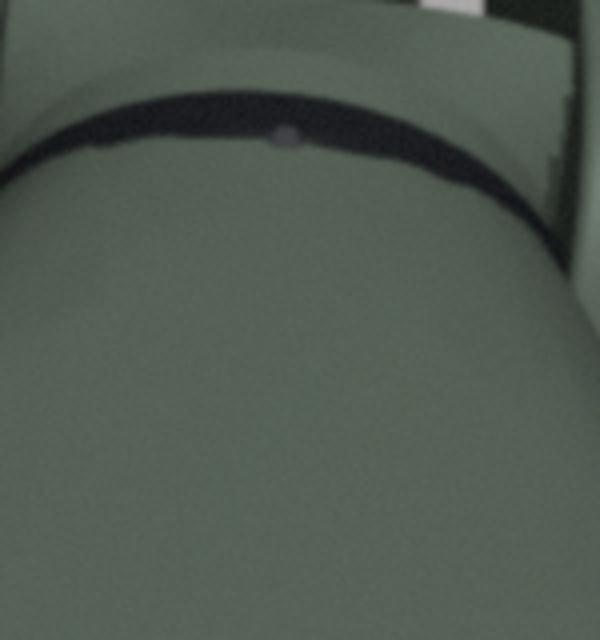

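Run:
```python
from h import *
s=ld('scene2'); c=lambda x,y:(170+(x+.5)/4-.5,100+(y+.5)/4-.5)
for z in (109,112):
  print(z,[at_z(s,*c(*p),z).round(1).tolist() for p in [(229,427),(355,424),(292,464)]])
W=np.array([at_z(s,*c(*p),50) for p in [(246,514),(352,508),(357,557),(250,565)]]);print(W.round(1).tolist(),W.mean(0))
print('lip',[at_z(s,*c(*p),45).round(1).tolist() for p in [(250,556),(355,549)]])
for z in (62,92,): pass
```

```text
109 [[627.5, -134.4, 109.0], [629.0, -82.8, 109.0], [651.7, -109.6, 109.0]]
112 [[631.0, -134.3, 112.0], [632.5, -83.1, 112.0], [655.0, -109.7, 112.0]]
[[617.8, -129.4, 50.0], [617.1, -82.9, 50.0], [647.2, -82.9, 50.0], [648.9, -128.4, 50.0]] [ 632.72606673 -105.91795091   50.        ]
lip [[638.6, -128.3, 45.0], [637.4, -83.0, 45.0]]
```

>>> {"api": "servo_tool", "payload": {"motion": [0, 0.3, -10, 0, 0, 0, 0, 0, 0.3, -10, 0, 0, 0, 0, 0, 0.3, -8, 0, 0, 0, 0, 0, 0.3, -6, 0, 0, 0, 0, 0, 0, -4, 0, 0, 0, 0, 0, 0, -3, 0, 0, 0, 0, 0, 0, 0, 0, 0, 0, 0, 0, 0, 0, 0, 0, 0, 0]}}

```text
time_s: 6.47
ee_pos: [627.1, -105.6, 110.5]
ee_rot: [180.0, -0.0, 2.9]
force: [-0.4, 0.2, -1.2]
gripper_width: 13.9
```

>>> {"api": "servo_tool", "payload": {"motion": [0, 0, -2, 0, 0, 0, 0, 0, 0, -2, 0, 0, 0, 0, 0, 0, -1, 0, 0, 0, 0, 0, 0, -1, 0, 0, 0, 0, 0, 0, 0, 0, 0, 0, 0]}}

```text
time_s: 6.88
ee_pos: [626.9, -105.6, 104.4]
ee_rot: [-180.0, 0.0, 2.9]
force: [-0.8, -0.6, -1.6]
gripper_width: 13.5
```

>>> {"api": "servo_tool", "payload": {"motion": [0, 0, -0.7, 0, 0, 0, 0, 0, 0, -0.7, 0, 0, 0, 0, 0, 0, -0.7, 0, 0, 0, 0, 0, 0, 0, 0, 0, 0, 0]}}

```text
time_s: 7.22
ee_pos: [626.9, -105.5, 102.3]
ee_rot: [-180.0, 0.0, 2.9]
force: [-0.5, -0.4, -2.0]
gripper_width: 13.6
```

>>> {"api": "servo_tool", "payload": {"motion": [0, 0, -0.5, 0, 0, 0, 0, 0, 0, -0.5, 0, 0, 0, 0, 0, 0, -0.5, 0, 0, 0, 0, 0, 0, 0, 0, 0, 0, 0]}}

```text
time_s: 7.55
ee_pos: [626.9, -105.5, 100.8]
ee_rot: [-180.0, 0.0, 2.9]
force: [-0.7, -0.2, -1.7]
gripper_width: 13.9
```

>>> {"api": "servo_tool", "payload": {"motion": [0, 0, -0.4, 0, 0, 0, 0, 0, 0, -0.4, 0, 0, 0, 0, 0, 0, -0.3, 0, 0, 0, 0, 0, 0, 0, 0, 0, 0, 0]}}

```text
time_s: 7.88
ee_pos: [626.9, -105.6, 99.8]
ee_rot: [-180.0, 0.0, 2.9]
force: [0.1, 0.1, -1.1]
gripper_width: 13.8
```

>>> {"api": "servo_tool", "payload": {"motion": [0, 0, -0.4, 0, 0, 0, 0, 0, 0, -0.4, 0, 0, 0, 0, 0, 0, -0.3, 0, 0, 0, 0, 0, 0, 0, 0, 0, 0, 0]}}

```text
time_s: 8.22
ee_pos: [626.9, -105.6, 98.7]
ee_rot: [-180.0, 0.0, 2.9]
force: [0.4, -0.2, -2.8]
gripper_width: 14.0
```

>>> {"api": "servo_tool", "payload": {"motion": [0, 0, -0.4, 0, 0, 0, 0, 0, 0, -0.3, 0, 0, 0, 0, 0, 0, 0, 0, 0, 0, 0]}}

```text
time_s: 8.47
ee_pos: [626.9, -105.6, 98.0]
ee_rot: [-180.0, -0.0, 2.9]
force: [0.5, 0.2, -2.1]
gripper_width: 13.7
```

>>> {"api": "servo_tool", "payload": {"motion": [0, 0, -0.6, 0, 0, 0, 0, 0, 0, -0.6, 0, 0, 0, 0, 0, 0, -0.6, 0, 0, 0, 0, 0, 0, -0.6, 0, 0, 0, 0, 0, 0, 0, 0, 0, 0, 0]}}

```text
time_s: 8.88
ee_pos: [626.9, -105.5, 95.5]
ee_rot: [-180.0, 0.0, 2.9]
force: [-0.3, -0.1, -2.4]
gripper_width: 13.6
```

>>> {"api": "servo_tool", "payload": {"motion": [0, 0, -0.6, 0, 0, 0, 0, 0, 0, -0.6, 0, 0, 0, 0, 0, 0, -0.6, 0, 0, 0, 0, 0, 0, -0.6, 0, 0, 0, 0, 0, 0, -0.6, 0, 0, 0, 0, 0, 0, 0, 0, 0, 0, 0]}}

```text
time_s: 9.38
ee_pos: [627.0, -105.6, 93.1]
ee_rot: [180.0, -0.0, 2.9]
force: [-0.7, -0.7, 1.9]
gripper_width: 13.7
```

>>> {"api": "servo_tool", "payload": {"motion": [0, 0, -0.6, 0, 0, 0, 0, 0, 0, -0.6, 0, 0, 0, 0, 0, 0, -0.6, 0, 0, 0, 0, 0, 0, 0, 0, 0, 0, 0]}}

```text
time_s: 9.72
ee_pos: [627.0, -105.6, 91.0]
ee_rot: [180.0, -0.0, 2.9]
force: [-0.6, -0.4, 2.5]
gripper_width: 13.9
```

>>> {"api": "servo_tool", "payload": {"motion": [0, 0, -1, 0, 0, 0, 0, 0, 0, -1, 0, 0, 0, 0, 0, 0, -1, 0, 0, 0, 0, 0, 0, -1, 0, 0, 0, 0, 0, 0, -1, 0, 0, 0, 0, 0, 0, 0, 0, 0, 0, 0]}}

```text
time_s: 10.22
ee_pos: [627.0, -105.6, 85.9]
ee_rot: [180.0, -0.0, 2.9]
force: [-1.4, 0.8, 5.4]
gripper_width: 14.0
```

>>> {"api": "servo_tool", "payload": {"motion": [0, 0, -1, 0, 0, 0, 0, 0, 0, -1, 0, 0, 0, 0, 0, 0, -1, 0, 0, 0, 0, 0, 0, -1, 0, 0, 0, 0, 0, 0, -1, 0, 0, 0, 0, 0, 0, -1, 0, 0, 0, 0, 0, 0, 0, 0, 0, 0, 0, 0, 0, 0, 0, 0, 0, 0]}}

```text
time_s: 10.88
ee_pos: [627.0, -105.6, 80.5]
ee_rot: [180.0, -0.0, 2.9]
force: [-3.0, 0.3, 6.5]
gripper_width: 13.7
```

Run:
```python
from h import *
f=grab('scene','scene3'); crop('scene3',170,100,330,270,4,'d4')
for i in range(1):
  s=sensors.state();print(s['ee_pos'],s['force'],s['torque'],s['qpos'])
```

```text
[ 627.02477132 -105.56727646   80.49171348] [-3.04100424  0.35770901  7.29158894] [-0.01722031  0.54821421 -0.0296781 ] [-1.05938406e+01  3.07218901e+01  9.29017491e+01  1.71762226e-03
  5.63523298e+01 -1.34920020e+01]
```

View pics/d4.png

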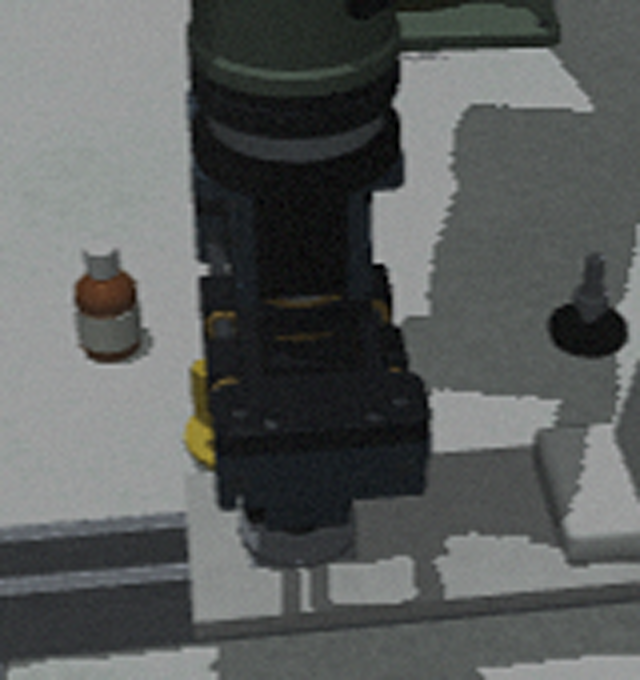

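>>> {"api": "servo_tool", "payload": {"motion": [-0.3, 0, 0, 0, 0, 0, 0, -0.3, 0, 0, 0, 0, 0, 0, 0, 0, 0, 0, 0, 0, 0, 0, 0, 0, 0, 0, 0, 0]}}

```text
time_s: 11.27
ee_pos: [627.0, -105.6, 80.7]
ee_rot: [180.0, -0.1, 2.9]
force: [-2.0, 0.9, 7.4]
gripper_width: 13.5
```

```bash
python3 -c "
from h import *
s=sensors.state();print(s['ee_pos'],s['force'],s['torque'])"
```

```text
[ 626.96893078 -105.59875175   80.70320768] [-1.97398018  0.92156148  7.39171983] [0.05191444 0.30242937 0.00924166]
```

>>> {"api": "servo_tool", "payload": {"motion": [-0.3, 0, 0, 0, 0, 0, 0, -0.3, 0, 0, 0, 0, 0, 0, 0, 0, 0, 0, 0, 0, 0, 0, 0, 0, 0, 0, 0, 0]}}

```text
time_s: 11.6
ee_pos: [626.9, -105.6, 80.9]
ee_rot: [180.0, -0.2, 2.9]
force: [-0.5, -0.6, 6.5]
gripper_width: 13.5
```

>>> {"api": "servo_tool", "payload": {"motion": [0, 0, 0, 0, 0, 0, 0, 0, 0, 0, 0, 0, 0, 0]}}

```text
time_s: 11.77
ee_pos: [626.9, -105.6, 80.9]
ee_rot: [180.0, -0.2, 2.9]
force: [-0.4, 0.4, 7.2]
gripper_width: 13.8
```

```bash
python3 -c "
from h import *
s=sensors.state();print(s['ee_pos'],s['force'],s['torque'],s['qpos'])"
```

```text
[ 626.89313589 -105.58677408   80.85107195] [-0.44089753  0.44228468  7.18088868] [ 0.03046527  0.24162689 -0.03113311] [-1.06069031e+01  3.06268507e+01  9.30213548e+01  2.38366857e-02
  5.61786934e+01 -1.35143694e+01]
```

>>> {"api": "servo_tool", "payload": {"motion": [0, 0, 0, 0, 0, -0.05, 0, 0, 0, 0, 0, 0, -0.05, 0, 0, 0, 0, 0, 0, -0.05, 0, 0, 0, 0, 0, 0, -0.05, 0, 0, 0, 0, 0, 0, -0.05, 0, 0, 0, 0, 0, 0, 0, 0]}}

```text
time_s: 12.27
ee_pos: [627.5, -106.0, 81.1]
ee_rot: [180.0, -0.3, -11.5]
force: [0.2, -0.7, 7.1]
gripper_width: 14.1
```

```bash
python3 -c "
from h import *
s=sensors.state();print(s['ee_pos'],s['force'],s['torque'],s['qpos'])"
```

```text
[ 627.53915151 -105.98781163   81.08990024] [ 0.20263485 -0.73417239  7.11812573] [-0.12150119  0.07691831  0.01446629] [-1.06137278e+01  3.06260243e+01  9.29822260e+01 -1.96214472e-02
  5.61211019e+01  8.98250715e-01]
```

>>> {"api": "servo_tool", "payload": {"motion": [0, 0, 0, 0, 0, -0.06, 0, 0, 0, 0, 0, 0, -0.06, 0, 0, 0, 0, 0, 0, -0.06, 0, 0, 0, 0, 0, 0, -0.06, 0, 0, 0, 0, 0, 0, -0.06, 0, 0, 0, 0, 0, 0, -0.06, 0, 0, 0, 0, 0, 0, -0.06, 0, 0, 0, 0, 0, 0, 0, 0]}}

```text
time_s: 12.93
ee_pos: [627.7, -106.2, 81.2]
ee_rot: [-179.9, -0.3, -35.6]
force: [0.0, -0.2, 6.8]
gripper_width: 13.9
```

```bash
python3 -c "
from h import *
s=sensors.state();print(s['ee_pos'],s['force'],s['torque'],s['qpos'])"
```

```text
[ 627.70097914 -106.23253351   81.16909571] [ 0.01107787 -0.16970954  6.75271446] [-0.28761937  0.11999737 -0.05608706] [-1.06239789e+01  3.06256427e+01  9.29694747e+01 -4.07339666e-02
  5.61074964e+01  2.49851277e+01]
```

>>> {"api": "servo_tool", "payload": {"motion": [0, 0, 0, 0, 0, -0.06, 0, 0, 0, 0, 0, 0, -0.06, 0, 0, 0, 0, 0, 0, -0.06, 0, 0, 0, 0, 0, 0, -0.06, 0, 0, 0, 0, 0, 0, -0.06, 0, 0, 0, 0, 0, 0, -0.06, 0, 0, 0, 0, 0, 0, -0.06, 0, 0, 0, 0, 0, 0, -0.06, 0, 0, 0, 0, 0, 0, 0, 0]}}

```text
time_s: 13.68
ee_pos: [628.0, -106.4, 81.3]
ee_rot: [-179.8, -0.2, -63.1]
force: [1.4, -1.1, 6.4]
gripper_width: 13.6
```

```bash
python3 -c "
from h import *
s=sensors.state();print(s['ee_pos'],s['force'],s['torque'],s['qpos'])"
```

```text
[ 627.97428304 -106.43659782   81.27150216] [ 1.36950701 -1.10227396  6.43511609] [-0.35787398  0.02759152 -0.04379187] [-1.06295951e+01  3.06258490e+01  9.29517120e+01 -5.98789600e-02
  5.60841334e+01  5.24886209e+01]
```

>>> {"api": "servo_tool", "payload": {"motion": [0, 0, 0, 0, 0, -0.06, 0, 0, 0, 0, 0, 0, -0.06, 0, 0, 0, 0, 0, 0, -0.06, 0, 0, 0, 0, 0, 0, -0.06, 0, 0, 0, 0, 0, 0, -0.06, 0, 0, 0, 0, 0, 0, -0.06, 0, 0, 0, 0, 0, 0, -0.06, 0, 0, 0, 0, 0, 0, 0, 0]}}

```text
time_s: 14.35
ee_pos: [629.0, -106.9, 81.6]
ee_rot: [-179.5, -0.2, -87.1]
force: [3.4, -2.3, 6.1]
gripper_width: 14.0
```

```bash
python3 -c "
from h import *
s=sensors.state();print(s['ee_pos'],s['ee_rot'],s['force'],s['torque'],s['qpos'])
f=grab('scene','scene4'); crop('scene4',170,100,330,270,4,'d5')"
```

```text
[ 628.99575882 -106.88941055   81.59456431] [-179.54530075   -0.18860701  -87.1349714 ] [ 3.35343676 -2.28815736  6.05251138] [-0.51554849 -0.2676151   0.01147209] [-10.63898398  30.62815143  92.89288245  -0.09313917  55.99283034
  76.5470039 ]
```

View pics/d5.png

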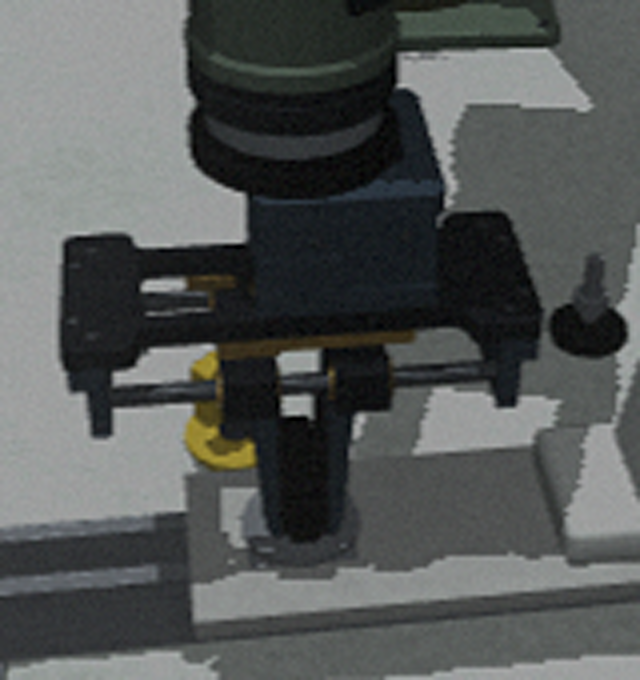

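>>> {"api": "servo_tool", "payload": {"motion": [0.4, -0.3, 0, 0, 0, 0, 0, 0.4, -0.3, 0, 0, 0, 0, 0, 0, 0, 0, 0, 0, 0, 0, 0, 0, 0, 0, 0, 0, 0]}}

```text
time_s: 14.73
ee_pos: [629.1, -106.9, 81.5]
ee_rot: [-179.6, -0.1, -87.0]
force: [1.8, -1.2, 7.1]
gripper_width: 13.8
```

```bash
python3 -c "
from h import *
s=sensors.state();print(s['ee_pos'],s['ee_rot'],s['force'],s['torque'],s['qpos'])"
```

```text
[ 629.05885674 -106.92295704   81.4568836 ] [-1.79643760e+02 -1.17959045e-01 -8.70471926e+01] [ 1.78709742 -1.15754923  7.06727195] [-0.21548618 -0.04566864  0.03854174] [-1.06639471e+01  3.06891070e+01  9.27996122e+01 -3.70597769e-02
  5.61372891e+01  7.64034282e+01]
```

>>> {"api": "servo_tool", "payload": {"motion": [0.4, -0.3, 0, 0, 0, 0, 0, 0.3, -0.3, 0, 0, 0, 0, 0, 0, 0, 0, 0, 0, 0, 0, 0, 0, 0, 0, 0, 0, 0]}}

```text
time_s: 15.07
ee_pos: [629.1, -107.0, 81.3]
ee_rot: [-179.7, -0.1, -87.1]
force: [1.2, -0.2, 7.9]
gripper_width: 13.8
```

>>> {"api": "servo_tool", "payload": {"motion": [0, 0, 0.7, 0, 0, 0, 0, 0, 0, 0.7, 0, 0, 0, 0, 0, 0, 0.7, 0, 0, 0, 0, 0, 0, 0.7, 0, 0, 0, 0, 0, 0, 0, 0, 0, 0, 0]}}

```text
time_s: 15.48
ee_pos: [629.1, -107.0, 83.6]
ee_rot: [-179.7, -0.1, -87.1]
force: [1.3, 0.3, 5.5]
gripper_width: 14.2
```

```bash
python3 -c "
from h import *
s=sensors.state();print(s['ee_pos'],s['ee_rot'],s['force'],s['torque'],s['qpos'])"
```

```text
[ 629.08584789 -106.95689134   83.62602133] [-1.79741022e+02 -5.35278057e-02 -8.70540772e+01] [1.31086915 0.27180348 5.49661852] [-0.00110765 -0.14277889  0.02816077] [-1.06862431e+01  3.06118798e+01  9.25743904e+01  1.08086866e-02
  5.65494323e+01  7.63617760e+01]
```

>>> {"api": "servo_tool", "payload": {"motion": [0, 0, 0.6, 0, 0, 0, 0, 0, 0, 0.6, 0, 0, 0, 0, 0, 0, 0.6, 0, 0, 0, 0, 0, 0, 0, 0, 0, 0, 0]}}

```text
time_s: 15.82
ee_pos: [629.0, -107.0, 85.2]
ee_rot: [-179.8, -0.1, -87.1]
force: [4.4, -0.0, 4.1]
gripper_width: 13.5
```

>>> {"api": "servo_tool", "payload": {"motion": [0, 0, 0.6, 0, 0, 0, 0, 0, 0, 0.6, 0, 0, 0, 0, 0, 0, 0, 0, 0, 0, 0]}}

```text
time_s: 16.07
ee_pos: [629.0, -107.0, 86.2]
ee_rot: [-179.8, -0.1, -87.1]
force: [5.5, -0.1, 4.0]
gripper_width: 13.5
```

>>> {"api": "servo_tool", "payload": {"motion": [0, 0, 0.6, 0, 0, 0, 0, 0, 0, 0.6, 0, 0, 0, 0, 0, 0, 0, 0, 0, 0, 0]}}

```text
time_s: 16.32
ee_pos: [629.0, -107.0, 87.3]
ee_rot: [-179.8, -0.0, -87.1]
force: [6.2, -0.9, 3.0]
gripper_width: 14.1
```

>>> {"api": "servo_tool", "payload": {"motion": [0, 0, 0.6, 0, 0, 0, 0, 0, 0, 0, 0, 0, 0, 0]}}

```text
time_s: 16.48
ee_pos: [629.0, -106.9, 87.8]
ee_rot: [-179.8, -0.0, -87.1]
force: [5.9, -0.2, 3.1]
gripper_width: 14.0
```

>>> {"api": "servo_tool", "payload": {"motion": [0.5, 0, 0, 0, 0, 0, 0, 0.5, 0, 0, 0, 0, 0, 0, 0, 0, 0, 0, 0, 0, 0, 0, 0, 0, 0, 0, 0, 0]}}

```text
time_s: 16.82
ee_pos: [629.1, -106.9, 87.7]
ee_rot: [-179.9, -0.0, -87.0]
force: [5.6, -0.2, 4.2]
gripper_width: 13.7
```

>>> {"api": "servo_tool", "payload": {"motion": [0.5, 0, 0, 0, 0, 0, 0, 0.3, 0, 0, 0, 0, 0, 0, 0, 0, 0, 0, 0, 0, 0, 0, 0, 0, 0, 0, 0, 0]}}

```text
time_s: 17.15
ee_pos: [629.2, -106.9, 87.6]
ee_rot: [-180.0, -0.0, -87.1]
force: [4.7, -1.4, 4.8]
gripper_width: 14.3
```

```bash
python3 -c "
from h import *
s=sensors.state();print(s['ee_pos'],s['ee_rot'],s['force'],s['torque'],s['qpos'])"
```

```text
[ 629.18263975 -106.9435821    87.5933237 ] [-1.79980782e+02 -2.55684696e-02 -8.70509969e+01] [ 4.703842   -1.39296284  4.77525905] [-0.1875982  -0.74377185  0.04030573] [-1.06688955e+01  3.04941147e+01  9.21212394e+01 -2.41366405e-02
  5.73599505e+01  7.63951111e+01]
```

>>> {"api": "servo_tool", "payload": {"motion": [0.5, 0, 0, 0, 0, 0, 0, 0.5, 0, 0, 0, 0, 0, 0, 0.5, 0, 0, 0, 0, 0, 0, 0.5, 0, 0, 0, 0, 0, 0, 0, 0, 0, 0, 0, 0, 0]}}

```text
time_s: 17.57
ee_pos: [629.5, -106.9, 87.0]
ee_rot: [179.8, 0.0, -87.0]
force: [0.4, -1.2, 5.3]
gripper_width: 13.7
```

```bash
python3 -c "
from h import *
s=sensors.state();print(s['ee_pos'],s['ee_rot'],s['force'],s['torque'],s['qpos'])"
```

```text
[ 629.46897801 -106.87328946   86.99185867] [ 1.79772771e+02  4.23429991e-03 -8.70413976e+01] [ 0.39032817 -1.21851331  5.28188053] [-0.46209718  0.02139741 -0.00814538] [-1.06435531e+01  3.06573278e+01  9.19150022e+01 -5.83857179e-02
  5.76495348e+01  7.64291736e+01]
```

>>> {"api": "servo_tool", "payload": {"motion": [0, 0, 0.5, 0, 0, 0, 0, 0, 0, 0.5, 0, 0, 0, 0, 0, 0, 0, 0, 0, 0, 0]}}

```text
time_s: 17.82
ee_pos: [629.6, -106.9, 87.9]
ee_rot: [179.8, 0.0, -87.1]
force: [-0.3, -2.4, 3.2]
gripper_width: 14.0
```

>>> {"api": "servo_tool", "payload": {"motion": [0, 0, 0.5, 0, 0, 0, 0, 0, 0, 0.5, 0, 0, 0, 0, 0, 0, 0, 0, 0, 0, 0]}}

```text
time_s: 18.07
ee_pos: [629.6, -106.8, 88.5]
ee_rot: [179.8, 0.0, -87.0]
force: [-2.7, -2.8, 0.9]
gripper_width: 13.6
```

```bash
python3 -c "
from h import *
s=sensors.state();print(s['ee_pos'],s['ee_rot'],s['force'],s['torque'])"
```

```text
[ 629.56903041 -106.80045476   88.46431231] [ 1.79780401e+02  1.51827699e-02 -8.70480891e+01] [-2.67426788 -2.8068267   0.93919897] [-0.60804419  0.64631207  0.04981078]
```

>>> {"api": "servo_tool", "payload": {"motion": [-0.4, -0.5, 0.3, 0, 0, 0, 0, -0.4, -0.5, 0.3, 0, 0, 0, 0, 0, 0, 0, 0, 0, 0, 0]}}

```text
time_s: 18.32
ee_pos: [629.5, -107.0, 89.0]
ee_rot: [179.9, 0.1, -87.1]
force: [-1.1, 1.2, -3.5]
gripper_width: 14.0
```

```bash
python3 -c "
from h import *
s=sensors.state();print(s['ee_pos'],s['ee_rot'],s['force'],s['torque'])"
```

```text
[ 629.5093625  -106.96472068   89.04437375] [ 1.79880972e+02  9.96762967e-02 -8.70778456e+01] [-1.13099769  1.1735352  -3.51928815] [ 0.04606551  0.48172007 -0.03678428]
```

>>> {"api": "servo_tool", "payload": {"motion": [0, 0, 0, 0, 0, 0, 18, 0, 0, 0, 0, 0, 0, 18, 0, 0, 0, 0, 0, 0, 24, 0, 0, 0, 0, 0, 0, 32, 0, 0, 0, 0, 0, 0, 36, 0, 0, 0, 0, 0, 0, 36]}}

```text
time_s: 18.82
ee_pos: [630.5, -107.7, 90.3]
ee_rot: [-180.0, -0.0, -87.1]
force: [0.3, 0.1, -0.4]
gripper_width: 32.6
```

```bash
python3 -c "
from h import *
s=sensors.state();print(s['ee_pos'],s['ee_rot'],s['force'],s['torque'])
f=grab('scene','scene5'); crop('scene5',170,100,330,270,4,'d6')"
```

```text
[ 630.51288663 -107.74610034   90.32197416] [-1.79960395e+02 -9.94143098e-03 -8.70556820e+01] [ 0.3060584   0.1121942  -0.44060961] [-0.07215467  0.11932951  0.02921635]
```

View pics/d6.png

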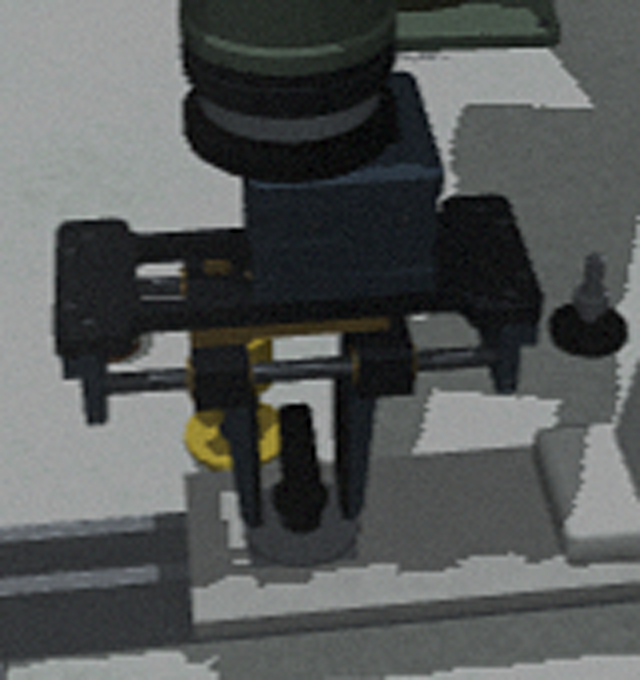

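The fingers are clear on both sides of the handle, which stands upright in the window. I'll retreat upward.

>>> {"api": "servo_tool", "payload": {"motion": [0, 0, 5, 0, 0, 0, 38, 0, 0, 8, 0, 0, 0, 38, 0, 0, 12, 0, 0, 0, 38, 0, 0, 18, 0, 0, 0, 38, 0, 0, 20, 0, 0, 0, 38, 0, 0, 20, 0, 0, 0, 38, 0, 0, 20, 0, 0, 0, 38, 0, 0, 10, 0, 0, 0, 38]}}

```text
time_s: 19.53
ee_pos: [631.5, -108.0, 206.8]
ee_rot: [-179.7, -0.1, -87.1]
force: [0.6, -0.1, 0.5]
gripper_width: 34.6
```

>>> {"api": "servo_tool", "payload": {"motion": [-25, 0, 0, 0, 0, 0, 38, -28, 0, 0, 0, 0, 0, 38, -28, 0, 0, 0, 0, 0, 38, -28, 0, 0, 0, 0, 0, 38, -28, 0, 0, 0, 0, 0, 38, -28, 0, 0, 0, 0, 0, 38, -28, 0, 0, 0, 0, 0, 38, -28, 0, 0, 0, 0, 0, 38, -15, 0, 0, 0, 0, 0, 38, 0, 0, 0, 0, 0, 0, 38]}}

```text
time_s: 20.37
ee_pos: [390.9, -107.3, 203.2]
ee_rot: [179.9, 0.0, -87.1]
force: [0.0, -0.4, -0.5]
gripper_width: 34.5
```

```bash
python3 -c "
from h import *
f=grab('scene','scene6'); crop('scene6',190,130,350,260,5,'d7')
f=grab('top','top6'); crop('top6',220,80,360,230,5,'d8')"
```

```text
(no output)
```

View pics/d7.png

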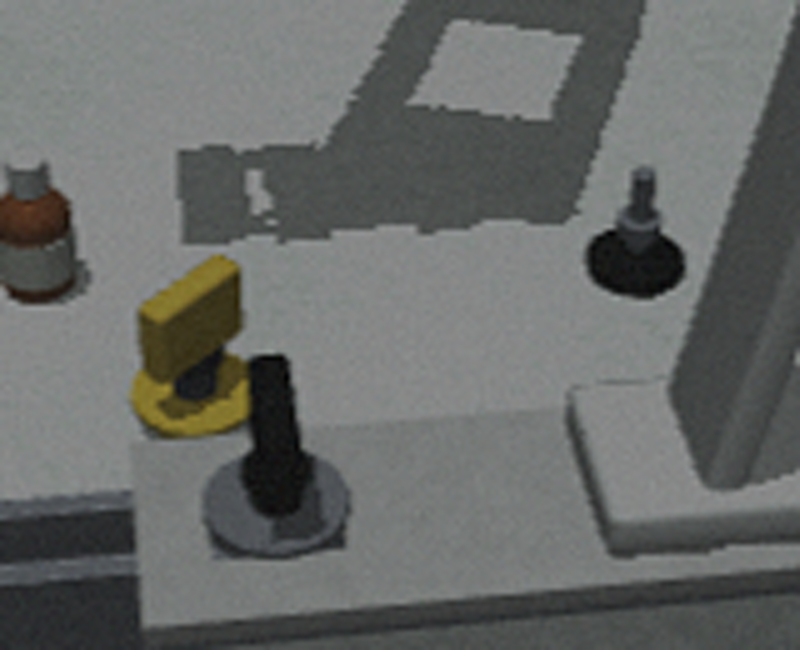

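View pics/d8.png

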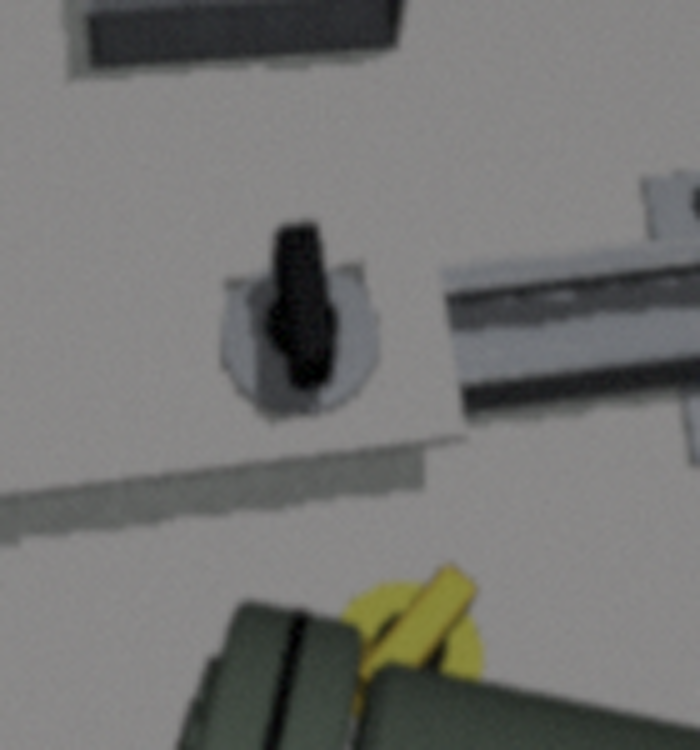

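Run:
```python
from h import *
t=ld('top6'); c=lambda x,y:(220+(x+.5)/5-.5,80+(y+.5)/5-.5)
H=np.array([at_z(t,*c(*p),101.5) for p in [(276,226),(317,222),(330,382),(293,392)]]);print(H.round(1).tolist(),H.mean(0))
d=(H[0]+H[1]-H[2]-H[3]);print('ang',np.degrees(np.arctan2(d[1],d[0])), np.linalg.norm(d)/2)
print('d',at_d(t,*c(300,280)),at_d(t,*c(310,350)),'collar',at_d(t,*c(362,330)),'foot',at_d(t,*c(120,300)))
s=ld('scene6');c=lambda x,y:(190+(x+.5)/5-.5,130+(y+.5)/5-.5)
print('S',[at_z(s,*c(*p),101.5).round(1).tolist() for p in [(268,355),(270,395)]],at_d(s,*c(270,357)))
# shift check by image phase correlation on static patches
a,b=[cv2.imread(f'pics/{n}.png',0).astype(np.float32) for n in('scene0','scene6')]
for nm,(u0,v0,u1,v1) in dict(column=(325,90,385,240),heel=(295,195,375,270),pips=(365,60,420,210),bottle=(180,150,212,195),foot=(303,155,332,195),bench=(135,255,175,290)).items():
    w=cv2.createHanningWindow((u1-u0,v1-v0),cv2.CV_32F)
    print(nm,cv2.phaseCorrelate(a[v0:v1,u0:u1].copy(),b[v0:v1,u0:u1].copy(),w))
a,b=[cv2.imread(f'pics/{n}.png',0).astype(np.float32) for n in('top0','top6')]
for nm,(u0,v0,u1,v1) in dict(column=(125,60,220,190),foot=(300,120,330,180)).items():
    w=cv2.createHanningWindow((u1-u0,v1-v0),cv2.CV_32F)
    print(nm,cv2.phaseCorrelate(a[v0:v1,u0:u1].copy(),b[v0:v1,u0:u1].copy(),w))
```

```text
[[648.7, -99.6, 101.5], [649.1, -112.3, 101.5], [597.7, -111.8, 101.5], [595.4, -100.4, 101.5]] [ 622.74730293 -106.01903747  101.5       ]
ang 0.11340141136108568 52.34540721002109
d [ 631.40078046 -105.61836933   99.56877615] [ 608.23167106 -106.6123316   101.55927763] collar [ 628.24829429 -127.32633237   53.46743435] foot [644.78890835 -49.65773364  52.11254831]
S [[605.7, -106.9, 101.5], [626.3, -107.1, 101.5]] [ 606.47448555 -106.23512936  101.25419063]
column ((-0.031392762664196994, 0.0824162471227794), 0.9826145004696316)
heel ((0.025429653131546104, 0.47224728974524055), 0.9041152102152507)
pips ((-0.006061188747779056, 0.03199705878625991), 0.9300019802517361)
bottle ((0.06430640881956684, 0.4221027616194668), 1.0003799200057983)
foot ((0.0462448934932258, -0.003880172679021854), 1.013512521982193)
bench ((-0.26245645629306225, -0.15062806207491164), 0.9225479784939025)
column ((0.02907412059416714, 0.558627208331643), 1.0308238055970933)
foot ((0.11413437702565332, 0.05076906604889331), 0.8965123686525557)
```

Run:
```python
from h import *
for A,B,R in (('scene0','scene6',dict(column=(325,90,385,240),pips=(365,60,420,210),bottle=(180,150,212,200),lev=(303,155,332,195),footcorner=(205,235,240,275),heel=(330,195,385,270))),('top0','top6',dict(column=(80,50,200,190),footedge=(300,120,335,182),keyb=(125,0,350,60)))):
  a,b=[cv2.imread(f'pics/{n}.png',0) for n in(A,B)]
  for n,(u0,v0,u1,v1) in R.items():
    W=np.eye(2,3,dtype=np.float32)
    cc,W=cv2.findTransformECC(a[v0:v1,u0:u1],b[v0:v1,u0:u1],W,cv2.MOTION_TRANSLATION,(3,200,1e-6),None,3); print(A,n,W[:,2],round(cc,3))
t=ld('top6')
crop('top6',255,115,305,170,12,'d9')
im=cv2.imread('pics/d9.png')
for ang,col in((2.9,(0,255,0)),(-4,(0,0,255)),):
  a=np.radians(ang);ux=np.array([np.cos(a),np.sin(a)]);uy=np.array([-ux[1],ux[0]]);
  c0=np.array([627.5,-106.5])
  for z in(101.5,67.5):
    P=[np.r_[c0+sx*23*ux+sy*7*uy,z] for sx,sy in((1,1),(1,-1),(-1,-1),(-1,1))]
    q=np.array([(proj(t,p)-[255,115]+.5)*12-.5 for p in P]).astype(int)
    if ang>0 or z>100: cv2.polylines(im,[q],True,col,1)
cv2.imwrite('pics/d9.png',im)
```

```text
scene0 column [0.04889375 0.12517603] 0.919
scene0 pips [0.00690807 0.01403023] 0.96
scene0 bottle [-0.01181411  0.00477326] 0.999
scene0 lev [0.19577247 0.0788303 ] 0.934
scene0 footcorner [-0.09208702  0.09163976] 0.985
scene0 heel [ 0.00655162 -0.00616235] 0.999
top0 column [ 0.00500246 -0.00720886] 1.0
top0 footedge [ 0.02571909 -0.01650558] 0.999
top0 keyb [ 0.00333697 -0.00369251] 0.999
```

View pics/d9.png

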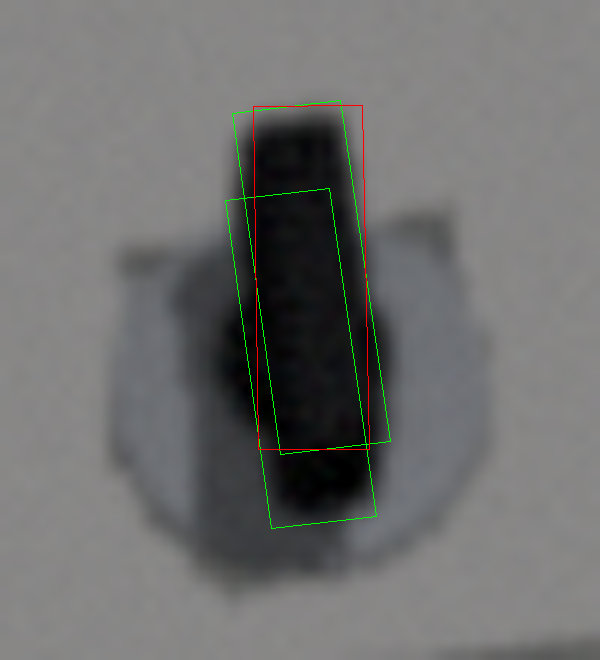

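The handle's edges run parallel to the 2.9° model, which is square across the strut, and its top is at about 101.3 mm against 101.5 mm expected when seated. The stand, bottle and foot haven't shifted. I'm handing in.

```bash
python3 -c "
from h import *
print(env.job_done(), sensors.state()['time_s'])"
```

```text
the job is handed in; nothing more can be done
the job is handed in; nothing more can be done
```

The pipette stand is fastened to the strut with the spring stud, and I handed the job in at about 20.5 s of the 64 s allowed. The hand-in reports no verdict.

**What I did:**
- I gripped the bench stud and lowered it in small steps into the slot, which the cameras put about 6 mm to the robot's side of the window centre. The head went in first time, without touching the lips.
- The collar met the foot at the expected height. I pushed the stud in to about 25 mm below the window point, turned it 90.0° clockwise with almost no resisting torque, and let it rise.
- The strongest side force was about 6 N, while it was rising. I eased that off, and then felt the lips stop the head at seated height before I let go.

**Last checks:**
- **Height:** by depth, the handle's top was at about 101.3 mm from the scene camera, against 101.5 mm expected when seated. The two top-camera points read 99.6 and 101.6 mm.
- **Handle angle:** the handle's edges ran parallel to a model set square across the strut. My first angle estimate was 0.1° instead of 2.9°. It disagreed because I had taken the lower edge of the handle's end face for a top corner.
- **Nothing shifted:** before and after pictures of the stand, bottle and levelling foot match within 0.2 pixel. An earlier, rougher comparison showed shifts of up to 0.6 pixel. It gave 0.4 for the bottle, which the arm never touched, so I put that down to the method.
- **Robot clear:** the arm was standing well clear, touching nothing.

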